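Seat the reagent carousel on its drive cone and rock it free

TASK

Lift the loaded reagent carousel off its grey parking ring by the white handle, lower the steel cone under it gently into the cup of the analyser's drive hub, and turn it lightly to and fro until its lugs drop into the hub's slots and it sits fully home. Then rock it by the handle to feel that it turns free with the hub, a good 30 degrees to the left (anticlockwise from above) of the red home pointer and then as far to the right of it, and leave it home with its red tab at the pointer, let go. Use a light hand and never slam or force it on the hub, spill none of the bottles and leave the other things on the deck alone.

Things in the scene. Friction and masses are not known exactly. Their poses are not given: they have to be found in the camera images.
- handle (a point): Grip centre of the white handle on the axis of the reagent carousel (round tray 190 mm across, about 0.56 kg with bottles), 127 mm above the foot of its cone. Flat bar 54 mm long (this point's x), 14 thick (y), from 108 to 142 mm above the foot, on a post 22 mm thick. Bottle caps round it reach 93 mm above the foot, 50 to 86 mm from the axis. x points to position one, z up.
- position_one (a point): The red tab on the carousel's rim (beside a red-capped bottle), 95 mm from its axis along its x, 44 mm above the foot of the cone.
- cone_foot (a point): Lowest point of the carousel: middle of the foot of its steel cone. Foot 28 mm across, widening to 48 mm at 27 mm up, where a flat collar begins; the tray's underside is 34 mm up. Parked, the foot is 16 mm above the deck. Home in the cup it is 12 mm above the deck; riding on the hub with the lugs out of their slots, about 16.5 mm.
- lug (a point): One of three steel lugs under the carousel's collar (8 mm wide, 6 mm tall, 29 to 38 mm from the axis, at 0, 120 and 240 degrees from the carousel's x): the middle of the underside of the one on its x axis, 21 mm above the cone's foot. A lug enters a slot of the drive hub when within about 2.5 degrees of it, and then drives the hub.
- drive_base: Fixed round tub, 254 mm across: dark floor 8 mm high, black rim 36 mm high with inner radius 110 mm. Origin: under its centre, on the deck; z up, x points to the red home pointer on the rim. In its middle stands the metal drive hub, 81 mm across, with a cup that matches the cone. Contact forces on the hub over 60 N (as from a landing faster than about 30 mm/s) harm it; lower it at 15 mm/s or less.
- cup_mouth (a point): Centre of the mouth of the hub's cup (48 mm wide, 25.5 deep), level with its flange, 37.5 mm above the deck. The flange has three slots 11 mm wide, 10 deep, 120 degrees apart. The hub turns on this axis with 0.3 N m of drag and stays where left. Its angle is not measured: one slot lies within 17 degrees of the pointer. Lugs bearing on the flange with over 12 N in all (weight 5.5) drag the hub along.
- home_pointer (a point): Tip of the red pointer on the tub's rim, 115 mm from the axis along the drive base's x, 37 mm above the deck.
- park: Fixed grey parking ring that the carousel starts on: outer diameter 134 mm, inner 116 mm, 50 mm high, on a foot 164 mm across; the tray rests on its top. Origin: under its centre, on the deck.
- bottle1_mid (a point): One of four loose reagent bottles (16 x 33 x 56 mm, white with a green cap, 35 g) standing in the carousel's compartments, 70 mm from its axis; this point is its middle.
- bottle2_mid (a point): One of four loose reagent bottles (16 x 33 x 56 mm, white with a blue cap, 35 g) standing in the carousel's compartments, 70 mm from its axis; this point is its middle.
- bottle3_mid (a point): One of four loose reagent bottles (16 x 33 x 56 mm, white with a green cap, 35 g) standing in the carousel's compartments, 70 mm from its axis; this point is its middle.
- bottle4_mid (a point): One of four loose reagent bottles (16 x 33 x 56 mm, white with a blue cap, 35 g) standing in the carousel's compartments, 70 mm from its axis; this point is its middle.
- vial: Small amber vial, 23 mm across, 45 mm high, standing on the deck between tub and parking ring; bystander. Origin: centre of its underside.
- buffer: White buffer bottle, 64 mm across, 130 mm high; bystander. Origin: centre of its underside.
- tube_rack: Blue rack of blood tubes, 60 x 160 mm, 92 mm high; bystander. Origin: centre of its underside.
- pipette: White hand pipette lying on the deck, 220 mm long, 36 mm wide; bystander. Origin: under its middle.

How it is judged:
By the outcome, as a careful person would: the job done as asked, in the order asked, and still so for the second after the job is handed in, with the robot touching nothing.
It also fails if it takes over 64 s, if anything falls off the work surface, if the arm or the gripper's body presses on something with over 40 N, if the wrist force passes 120 N, or if a joint passes its speed limit or range.

ROBOT

A 6-joint arm with a two-finger parallel gripper is mounted at the origin on the work surface. World frame = base frame: x ahead of the robot, y to its left, z up, the work surface at z = 0. Lengths are in mm, angles in rad, forces in N, time in s.
With the tool pointing down it reaches from about 350 to 775 mm from the base axis. Payload 7.3 kg.
Tool frame: the origin (TCP) lies on the centre line of the jaws, within the pads' length; the fingertips stand bot.tip_reach ahead of it and the grasp point (between the pads) lies 6 mm ahead of it (bot.tip_reach is the distance from the TCP to the fingertips, in mm); z points along the fingers, y is the direction in which the jaws open and shut (so a half turn about z gives the same grasp; the last joint's range is limited). The gripper opens to 92 mm and grips with 3 to 60 N. Pads are 19 mm wide; open, the fingers measure 130 mm over their backs; the gripper's body (75 mm by 190 mm) begins 47 mm behind the grasp point.
Start: joints at [1.105, 0.342, 1.524, -0, 1.275, -0.146], TCP at [165.032, 498.404, 251.741] pointing down, gripper open.
Joint ranges: [-2.53, 2.53], [-0.77, 2.02], [0.04, 2.7], [-1, 4.14], [0.28, 2.66], [-3.11, 3.11]. Speed limits (rad/s): [2.57, 2.57, 3.14, 3.14, 3.14, 3.14].

INTERFACE

Orientations are given as [roll, pitch, yaw] about the fixed x, y, z axes, in that order (R = Rz(yaw) Ry(pitch) Rx(roll)).
In Python, from plant import bot gives the robot as it stands.
- The arm moves only by the tool step_arm, never from a script. Its argument "deltas" is a list of rows, each a list of 6 numbers: the shift along the tool's x, y, z in mm, then the turn, a rotation vector about the tool's x, y, z in rad. A call has 1 to 5 rows; each row is the pose to reach, as a shift and turn from the pose commanded when the call began, along the tool's axes at that moment; what a row does not reach only later rows make up. A row lasts 1/12 s, in which the tool goes at most 41.7 mm and 7.16 degrees, less where a joint would pass 70% of its speed; a pose out of reach is approached as far as the arm can. A call with a gripper value outside its range is refused whole. "fingers" is the finger opening in mm, from 0 to 91.8, set as the call begins (left out, the last holds). The fingers move at their own pace and stop on an object; the grip force is fixed at half the most. Time passes only in rows, so rows that repeat a pose let the fingers close. It gives the time, the measured TCP pose, the force and the opening at its end, in the units of the state.
- bot.get_obs(): the state, without advancing time (a new reading comes with each control period).
- bot.capture(name): name is "scene" or "top"; returns a dict with "color" (420x560x3 uint8, red, green, blue), "fx", "fy", "cx", "cy" (pixels), "R" (3x3) and "t" (3): a world point X has camera coordinates R X + t. Camera axes: x right, y down, z forward; pixel columns grow to the right and rows downward; lengths in mm; the calibration is good to about 2 mm. A picture is of the moment at which its call begins. There is no depth.
- bot.close_job(): hands the job in, once; it reports no verdict.
Trained networks look in a picture, given as the dict that the camera call returned (one of the last four; its "shot" number tells which), for a name from the list of things; names that differ only in an ending like _2 or _b are one class to them, and where a whole thing is asked for, a point or a joint stands for the part that bears it (a point fixed in the world has none). Each returns a list of dicts, best first, with "p" (0 to 1); they miss things now and then, are a little off and sometimes report something else, mostly with a low value. They report only what shows in the picture. A call takes as long as a camera call.
- bot.boxes_of(query, picture): "rect" ([centre column, centre row, width, height] in pixels, round what is visible of it).
The state is a dict: "time": time; "joint_positions": joint angles; "dq": joint speeds; "tau": joint torques, N m; "tool_pos": TCP position; "tcp_rot": TCP orientation; "contact_force": force on the tool from outside, world axes, zero at the start; "moment": the same for the moment, N m; "grip_width": finger opening in mm.
Only numpy, scipy, OpenCV 4.12 (cv2) and the standard library are available. Lean on these libraries where they do the work, as an engineer would, in place of code of your own. Each camera call takes 0.05 s, during which the arm holds its last target. There are 200 camera calls.

## Working session

There is one attempt and no reset: what is moved stays moved. The work goes in short steps, Python scripts to look and compute and a tool call to move; the robot and the scene stay as the last step left them, time stands still between calls to the robot, and variables do not carry over. Pictures are saved under pics/ and viewed, about 8 in all and at most 12, crops included, and the job is handed in when it is done.

Besides the shell and the picture viewer there is one more tool, called after "Call:" as name([rows], argument=value, ...), one row to a line, values as JSON. step_arm: Moves the arm, as the interface text tells. Its arguments: {"type":"object","properties":{"deltas":{"type":"array"},"fingers":{"type":"number"}},"required":["deltas"]}

```bash
mkdir -p pics; ls; python3 - <<'E'
from plant import bot
import cv2,numpy as np
print(bot.get_obs(), bot.tip_reach)
for n in("scene","top"):
    p=bot.capture(n); cv2.imwrite(f"pics/{n}0.png",p["color"][:,:,::-1])
    print(n,p["fx"],p["cx"],p["cy"],p["R"],p["t"])
    for q in["handle","position_one","home_pointer","cup_mouth","drive_base","park","vial","buffer","tube_rack","pipette"]:
        print(q,[(np.round(d["rect"],1).tolist(),round(d["p"],2)) for d in bot.boxes_of(q,p)[:2]])
E
```

```text
pics
{'time': 0.0, 'joint_positions': array([ 1.10499993e+00,  3.42710432e-01,  1.52501763e+00,  7.88178421e-06,
        1.27538158e+00, -1.46045956e-01]), 'dq': array([ 0.0020008 , -0.00118527,  0.00020612,  0.00014615, -0.00075821,
       -0.00033653]), 'tau': array([-1.28768079e-04, -4.31238627e+01, -2.44219798e+01,  7.17758643e-02,
        5.57766692e-02, -1.29798273e-04]), 'tool_pos': array([164.8571764 , 498.06057871, 251.05109335]), 'tcp_rot': array([-3.14009292e+00, -2.28219246e-04,  2.82183974e+00]), 'contact_force': array([-0.05656221, -0.92226422, -0.13802108]), 'moment': array([0.08386083, 0.05080221, 0.00203202]), 'grip_width': 91.8039263816363} 25.0
scene 506.64049730763315 281.56705427116816 202.62148018155114 [[ 0.70083681  0.71329004  0.00671429]
 [ 0.41424481 -0.39931363 -0.81789355]
 [-0.58071422  0.57599126 -0.57533039]] [-489.02530893 -110.57052012 1389.44209732]
handle [([137.2, 277.8, 110.7, 93.2], 0.73), ([291.2, 205.5, 107.4, 66.6], 0.63)]
position_one [([136.2, 278.0, 108.8, 96.3], 0.98)]
home_pointer [([289.5, 206.4, 106.7, 68.7], 0.84)]
cup_mouth [([172.0,
[... 381 characters left out ...]
84803386 [[ 0.03002349 -0.99952148  0.00744255]
 [-0.98465602 -0.03085589 -0.17175691]
 [ 0.17190436 -0.00217161 -0.98511125]] [  85.12327717  608.05569139 1263.19263029]
handle [([404.6, 237.8, 73.5, 73.7], 0.81), ([368.1, 156.8, 62.8, 35.9], 0.25)]
position_one [([402.0, 235.5, 79.8, 73.6], 0.96), ([416.1, 261.1, 13.6, 13.5], 0.18)]
home_pointer [([245.6, 241.7, 91.5, 98.7], 0.84), ([404.6, 238.9, 76.0, 71.5], 0.31)]
cup_mouth [([242.4, 241.4, 93.1, 97.7], 0.58)]
drive_base [([244.2, 243.8, 99.4, 96.5], 0.62)]
park []
vial [([324.1, 245.1, 5.5, 7.7], 0.45)]
buffer [([300.4, 149.9, 27.5, 32.6], 0.79)]
tube_rack [([368.5, 154.0, 61.0, 35.6], 0.88)]
pipette [([157.3, 214.1, 44.7, 65.1], 0.8)]
```

```bash
python3 - <<'E'
import cv2,numpy as np
t=cv2.imread("pics/top0.png"); 
a=cv2.resize(t[190:295,350:455],(400,400),interpolation=cv2.INTER_CUBIC)
b=cv2.resize(t[190:295,190:295],(400,400),interpolation=cv2.INTER_CUBIC)
cv2.imwrite("pics/c1.png",np.hstack([a,b]))
s=cv2.imread("pics/scene0.png"); cv2.imwrite("pics/c2.png",cv2.resize(s[150:360,60:340],(800,600),interpolation=cv2.INTER_CUBIC))
E
```

```text
(no output)
```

View pics/c1.png

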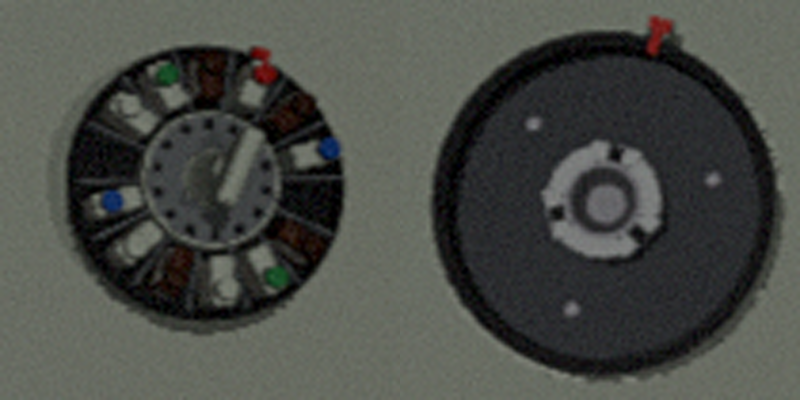

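View pics/c2.png

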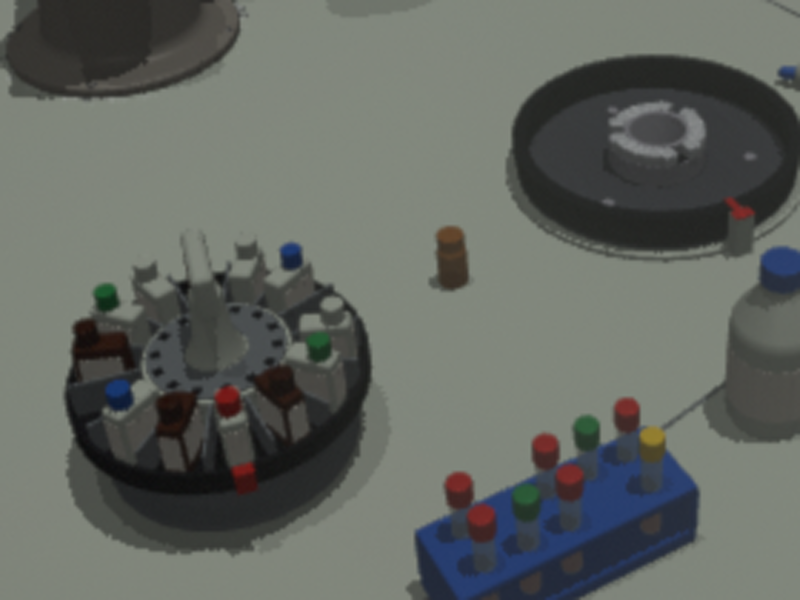

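View pics/top0.png

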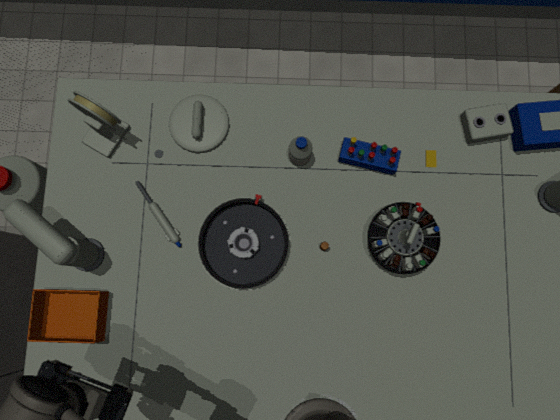

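```bash
cat > h.py <<'E'
import cv2,numpy as np
from plant import bot
def ray(p,uv,z):
    R,t=np.array(p["R"]),np.array(p["t"]); c=-R.T@t
    d=R.T@np.array([(uv[0]-p["cx"])/p["fx"],(uv[1]-p["cy"])/p["fy"],1]); return (c+d*(z-c[2])/d[2])[:2]
def proj(p,X):
    c=np.array(p["R"])@np.array(X)+np.array(p["t"]); return p["fx"]*c[0]/c[2]+p["cx"],p["fy"]*c[1]/c[2]+p["cy"]
def reds(p,box):
    x0,y0,x1,y1=box; c=p["color"][y0:y1,x0:x1].astype(int)
    m=((c[...,0]>90)&(c[...,0]>2*c[...,1])&(c[...,0]>2*c[...,2])).astype(np.uint8)
    n,l,s,ce=cv2.connectedComponentsWithStats(m)
    return [(ce[i]+[x0,y0],s[i,4]) for i in range(1,n) if s[i,4]>2]
E
python3 - <<'E'
from h import *
t=bot.capture("top");s=bot.capture("scene")
k=105/400
f=lambda u,v,ox:(ox+(u+.5)*k-.5,190+(v+.5)*k-.5)
print("reds top car",[(c,a,ray(t,c,60)) for c,a in reds(t,(350,190,455,295))])
print("reds top tub",[(c,a,ray(t,c,37)) for c,a in reds(t,(190,180,295,295))])
print("reds scn car",[(c,a,ray(s,c,60)) for c,a in reds(s,(80,220,195,330))])
print("reds scn tub",[(c,a,ray(s,c,37)) for c,a in reds(s,(230,160,345,260))])
g=t["color"][190:295,190:295].mean(2); m=(g>105).astype(np.uint8); m[:25]=0;m[85:]=0;m[:,:25]=0;m[:,80:]=0
hull=cv2.convexHull(cv2.findNonZero(m)); print("hub",cv2.minEnclosingCircle(hull)); print(cv2.fitEllipse(hull))
for n,u,v,z in [("hub",604,200,37.5),("slotA",614,153,37.5),("slotB",557,212,37.5),("slotC",638,232,37.5)]:
    print(n,ray(t,f(u-400,v,190),z))
for n,u,v,z in [("barEnd1",254,130,158),("barEnd2",230,200,158),("plate?",211,178,70),("rim",206,188,60)]:
    print(n,ray(t,f(u,v,350),z))
g=lambda u,v:(60+(u+.5)*.35-.5,150+(v+.5)*.35-.5)
for n,u,v,z in [("hub",657,127,37.5),("barTopfar",192,234,158),("barTopnear",205,282,158)]: print("S",n,ray(s,g(u,v),z))
print("vial",ray(s,(218.4,250),5),ray(t,(324,245),45),"buffer",ray(t,(300.4,145),130),"rack",ray(t,(368.5,154),80))
E
```

```text
reds top car [(array([418.88461538, 207.        ]), np.int32(26), array([ 608.45521872, -247.1329608 ]))]
reds top tub [(array([257.20689655, 198.06896552]), np.int32(29), array([623.37651258, 184.5128689 ]))]
reds scn car [(array([139.02777778, 287.94444444]), np.int32(36), array([ 549.39650323, -214.60379743])), (array([144.77272727, 313.90909091]), np.int32(22), array([ 610.25617487, -240.80717266]))]
reds scn tub [(array([318.16666667, 222.96666667]), np.int32(30), array([624.87567278, 183.8110292 ]))]
hub ((42.60886764526367, 55.80208969116211), 25.31120491027832)
((54.23957061767578, 62.842262268066406), (31.87928581237793, 81.18885040283203), 160.83370971679688)
hub [502.77942209 216.99084795]
slotA [536.03249379 211.47159525]
slotB [493.38330303 249.39749778]
slotC [481.17466141 192.29737684]
barEnd1 [ 549.27838777 -213.25285118]
barEnd2 [ 503.83213235 -197.27003285]
plate? [ 527.76906213 -206.89942729]
rim [ 521.89740838 -205.82123056]
S hub [502.6286222  218.17879708]
S barTopfar [ 510.70630962 -197.81264807]
S barTopnear [ 556.20781087 -216.0069543 ]
vial [513.40834108  -8.31262693] [501.04337904   2.14869193] buffer [747.91646893  73.886254  ] rack [ 744.05474481 -109.48538227]
```

Call:
step_arm([
  [-28, -28, 0, 0, 0, 0],
  [-56, -56, 0, 0, 0, 0],
  [-84, -83, 0, 0, 0, 0],
  [-112, -111, 0, 0, 0, 0],
  [-140, -138, 0, 0, 0, 0],
], fingers=70)

```text
time: 1.62
tool_pos: [254.8, 321.7, 251.8]
tcp_rot: [3.141, 0.0, 2.823]
contact_force: [0.5, -0.1, 0.3]
grip_width: 70.6
```

Call:
step_arm([
  [-28, -28, 0, 0, 0, 0],
  [-56, -56, 0, 0, 0, 0],
  [-84, -83, 0, 0, 0, 0],
  [-112, -111, 0, 0, 0, 0],
  [-140, -138, 0, 0, 0, 0],
])

```text
time: 2.03
tool_pos: [344.5, 146.5, 252.1]
tcp_rot: [3.141, 0.001, 2.822]
contact_force: [1.4, 0.8, -0.1]
grip_width: 70.4
```

Call:
step_arm([
  [-28, -28, 0, 0, 0, 0],
  [-56, -56, 0, 0, 0, 0],
  [-84, -83, 0, 0, 0, 0],
  [-112, -111, 0, 0, 0, 0],
  [-140, -138, 0, 0, 0, 0],
])

```text
time: 2.45
tool_pos: [434.1, -28.8, 251.9]
tcp_rot: [3.141, 0.001, 2.821]
contact_force: [0.8, 0.7, -0.4]
grip_width: 70.3
```

Call:
step_arm([
  [-29, -28, 0, 0, 0, 0.013],
  [-58, -56, 0, 0, 0, 0.026],
  [-87, -85, 0, 0, 0, 0.039],
  [-116, -113, 0, 0, 0, 0.052],
  [-143, -140, 0, 0, 0, 0.065],
])

```text
time: 2.87
tool_pos: [526.0, -206.8, 251.6]
tcp_rot: [3.141, 0.0, 2.755]
contact_force: [-0.3, -0.2, 1.3]
grip_width: 70.3
```

Call:
step_arm([
  [0, 0, 15, 0, 0, 0],
  [0, 0, 30, 0, 0, 0],
  [0, 0, 40, 0, 0, 0],
])

```text
time: 3.12
tool_pos: [524.9, -205.0, 210.0]
tcp_rot: [3.141, -0.002, 2.756]
contact_force: [-0.2, -0.6, -0.8]
grip_width: 69.8
```

```bash
python3 - <<'E'
from h import *
o=bot.get_obs(); print(o["tool_pos"],o["tcp_rot"],o["joint_positions"])
s=bot.capture("scene");t=bot.capture("top")
a=cv2.resize(s["color"][210:345,70:205],(400,400),interpolation=cv2.INTER_CUBIC)
b=cv2.resize(t["color"][190:295,350:455],(400,400),interpolation=cv2.INTER_CUBIC)
cv2.imwrite("pics/d1.png",np.hstack([a,b])[:,:,::-1])
E
```

```text
[ 524.92385801 -205.01954575  209.95812158] [ 3.14120274e+00 -1.97361371e-03  2.75558089e+00] [-5.08417604e-01  4.48307881e-01  1.47894248e+00  1.55697252e-04
  1.21634875e+00 -1.69325597e+00]
```

View pics/d1.png

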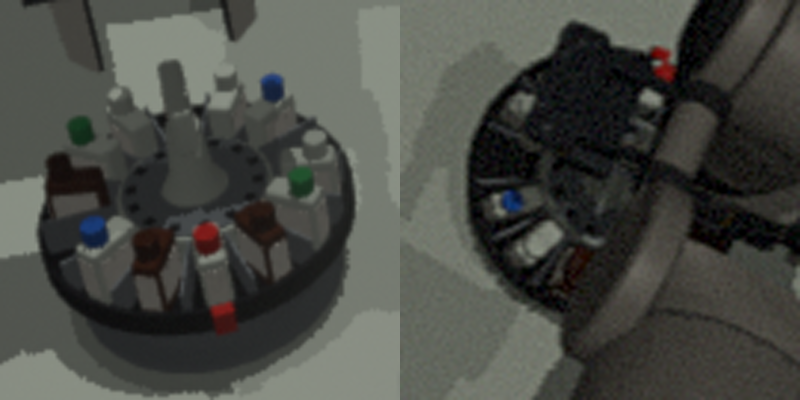

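Call:
step_arm([
  [0, 0, 13, 0, 0, 0],
  [0, 0, 26, 0, 0, 0],
  [0, 0, 39, 0, 0, 0],
  [0, 0, 52, 0, 0, 0],
  [0, 0, 60, 0, 0, 0],
])

```text
time: 3.63
tool_pos: [525.3, -204.0, 151.5]
tcp_rot: [3.142, 0.0, 2.758]
contact_force: [-0.5, 0.3, -0.1]
grip_width: 69.8
```

Call:
step_arm([
  [0, 0, 0, 0, 0, 0],
  [0, 0, 0, 0, 0, 0],
  [0, 0, 0, 0, 0, 0],
  [0, 0, 0, 0, 0, 0],
  [0, 0, 0, 0, 0, 0],
], fingers=22)

```text
time: 4.05
tool_pos: [525.7, -204.6, 152.5]
tcp_rot: [-3.142, 0.001, 2.757]
contact_force: [-0.1, 0.3, -0.3]
grip_width: 41.4
```

Call:
step_arm([
  [0, 0, 0, 0, 0, 0],
  [0, 0, 0, 0, 0, 0],
  [0, 0, 0, 0, 0, 0],
  [0, 0, 0, 0, 0, 0],
  [0, 0, 0, 0, 0, 0],
], fingers=5)

```text
time: 4.47
tool_pos: [525.6, -205.2, 152.6]
tcp_rot: [-3.141, 0.002, 2.757]
contact_force: [-0.9, -1.2, 5.9]
grip_width: 13.8
```

Call:
step_arm([
  [0, 0, 0, 0, 0, 0],
  [0, 0, 0, 0, 0, 0],
  [0, 0, 0, 0, 0, 0],
])

```text
time: 4.72
tool_pos: [525.6, -205.2, 152.5]
tcp_rot: [-3.141, 0.002, 2.757]
contact_force: [-1.6, -2.4, 4.9]
grip_width: 13.9
```

```bash
python3 - <<'E'
from h import *
o=bot.get_obs(); print({k:np.round(o[k],3) for k in ("tool_pos","tcp_rot","joint_positions","contact_force","moment","grip_width")})
E
```

```text
{'tool_pos': array([ 525.59 , -205.173,  152.547]), 'tcp_rot': array([-3.141e+00,  2.000e-03,  2.757e+00]), 'joint_positions': array([-5.080e-01,  5.070e-01,  1.555e+00, -1.000e-03,  1.078e+00,
       -1.693e+00]), 'contact_force': array([-1.577, -2.443,  4.95 ]), 'moment': array([-0.313,  0.248,  0.03 ]), 'grip_width': np.float64(13.864)}
```

Call:
step_arm([
  [0, 0, -1, 0, 0, 0],
  [0, 0, -3, 0, 0, 0],
  [0, 0, -6, 0, 0, 0],
  [0, 0, -10, 0, 0, 0],
  [0, 0, -15, 0, 0, 0],
])

```text
time: 5.13
tool_pos: [525.0, -204.1, 166.3]
tcp_rot: [3.141, -0.002, 2.757]
contact_force: [-0.7, 0.9, -6.5]
grip_width: 13.9
```

Call:
step_arm([
  [0, 0, -6, 0, 0, 0],
  [0, 0, -13, 0, 0, 0],
  [0, 0, -20, 0, 0, 0],
  [0, 0, -27, 0, 0, 0],
  [0, 0, -34, 0, 0, 0],
])

```text
time: 5.55
tool_pos: [525.4, -204.5, 201.7]
tcp_rot: [3.142, 0.001, 2.757]
contact_force: [-0.2, -0.5, -6.2]
grip_width: 13.8
```

Call:
step_arm([
  [0, 0, -7, 0, 0, 0],
  [0, 0, -14, 0, 0, 0],
  [0, 0, -20, 0, 0, 0],
  [0, 0, -24, 0, 0, 0],
  [0, 0, -26, 0, 0, 0],
])

```text
time: 5.97
tool_pos: [525.5, -204.6, 227.5]
tcp_rot: [-3.142, 0.001, 2.757]
contact_force: [-0.2, -0.8, -5.6]
grip_width: 14.2
```

Call:
step_arm([
  [0, 0, 0, 0, 0, 0],
  [0, 0, 0, 0, 0, 0],
  [0, 0, 0, 0, 0, 0],
])

```text
time: 6.22
tool_pos: [525.1, -204.4, 226.2]
tcp_rot: [3.141, -0.001, 2.757]
contact_force: [-1.1, 0.4, -5.1]
grip_width: 13.5
```

```bash
python3 - <<'E'
from h import *
o=bot.get_obs(); print({k:np.round(o[k],3) for k in ("tool_pos","tcp_rot","contact_force","moment","grip_width")})
s=bot.capture("scene")
b=cv2.resize(s["color"][150:330,60:300],(800,600),interpolation=cv2.INTER_CUBIC)
cv2.imwrite("pics/e1.png",b[:,:,::-1])
for c,a in reds(s,(60,160,260,330)): print(c,a,ray(s,c,60+75))
E
```

```text
{'tool_pos': array([ 525.145, -204.397,  226.239]), 'tcp_rot': array([ 3.141e+00, -1.000e-03,  2.757e+00]), 'contact_force': array([-1.123,  0.365, -5.093]), 'moment': array([-0.002,  0.012,  0.033]), 'grip_width': np.float64(13.455)}
[133.075 253.775] 40 [ 544.31374095 -209.93132401]
[139.36 281.56] 25 [ 611.41390572 -238.77527194]
[250.41025641 305.20512821] 39 [ 774.98687674 -144.26637862]
[257.37037037 316.        ] 27 [ 798.63313642 -151.31242636]
[220.02380952 318.57142857] 42 [ 763.57106365 -194.70198904]
[228.         328.31578947] 19 [ 786.31345224 -198.10828797]
```

View pics/e1.png

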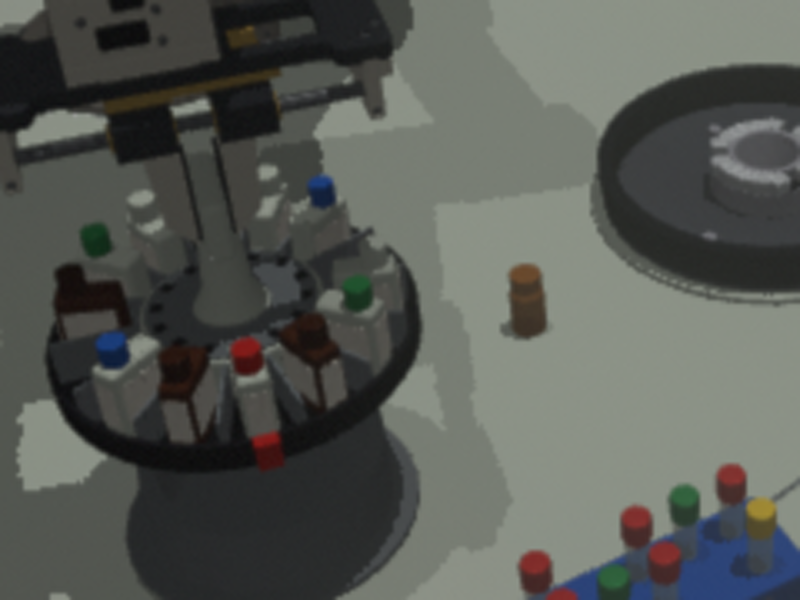

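Call:
step_arm([
  [0.8, 1.8, 0, 0, 0, 0],
  [2.5, 5.4, 0, 0, 0, 0],
  [5.1, 10.9, 0, 0, 0, 0],
  [8.5, 18.1, 0, 0, 0, 0],
  [12.7, 27.2, 0, 0, 0, 0],
])

```text
time: 6.68
tool_pos: [523.7, -173.8, 226.6]
tcp_rot: [3.141, -0.0, 2.756]
contact_force: [-0.2, -0.9, -5.0]
grip_width: 13.8
```

Call:
step_arm([
  [6.4, 13.6, 0, 0, 0, 0],
  [13.6, 29, 0, 0, 0, 0],
  [21.2, 45.3, 0, 0, 0, 0],
  [28.8, 61.6, 0, 0, 0, 0],
  [36.5, 77.9, 0, 0, 0, 0],
])

```text
time: 7.1
tool_pos: [518.8, -86.4, 226.8]
tcp_rot: [3.141, -0.0, 2.757]
contact_force: [0.8, -0.3, -6.4]
grip_width: 13.8
```

Call:
step_arm([
  [7.6, 16.3, 0, 0, 0, 0],
  [15.3, 32.6, 0, 0, 0, 0],
  [22.9, 48.9, 0, 0, 0, 0],
  [30.5, 65.2, 0, 0, 0, 0],
  [38.2, 81.5, 0, 0, 0, 0],
])

```text
time: 7.52
tool_pos: [513.7, 3.5, 226.9]
tcp_rot: [3.141, 0.0, 2.758]
contact_force: [0.0, -0.0, -5.7]
grip_width: 13.9
```

Call:
step_arm([
  [7.6, 16.3, 0, 0, 0, 0],
  [15.3, 32.6, 0, 0, 0, 0],
  [22.9, 48.9, 0, 0, 0, 0],
  [30.5, 65.2, 0, 0, 0, 0],
  [38.2, 81.5, 0, 0, 0, 0],
])

```text
time: 7.93
tool_pos: [508.7, 93.3, 226.9]
tcp_rot: [3.141, 0.0, 2.758]
contact_force: [0.1, 0.1, -4.8]
grip_width: 14.0
```

Call:
step_arm([
  [7.6, 16.3, 0, 0, 0, 0],
  [14.8, 31.7, 0, 0, 0, 0],
  [21.6, 46.2, 0, 0, 0, 0],
  [27.6, 58.9, 0, 0, 0, 0],
  [33.1, 70.7, 0, 0, 0, 0],
])

```text
time: 8.35
tool_pos: [504.4, 171.1, 226.9]
tcp_rot: [3.141, -0.0, 2.758]
contact_force: [-0.5, -0.1, -5.8]
grip_width: 13.8
```

Call:
step_arm([
  [5.1, 10.9, 0, 0, 0, 0],
  [9.3, 19.9, 0, 0, 0, 0],
  [13.1, 28.1, 0, 0, 0, 0],
  [16.1, 34.4, 0, 0, 0, 0],
  [18.2, 39, 0, 0, 0, 0],
])

```text
time: 8.77
tool_pos: [503.1, 212.8, 226.7]
tcp_rot: [3.142, -0.0, 2.757]
contact_force: [-0.4, 0.2, -5.9]
grip_width: 14.1
```

Call:
step_arm([
  [1, 2, 0, 0, 0, -0.03],
  [2, 4, 0, 0, 0, -0.07],
  [2, 4, 0, 0, 0, -0.11],
  [2, 4, 0, 0, 0, -0.15],
  [2, 4, 0, 0, 0, -0.175],
])

```text
time: 9.18
tool_pos: [502.9, 216.3, 226.7]
tcp_rot: [-3.141, -0.0, 2.933]
contact_force: [-0.3, -0.0, -5.9]
grip_width: 13.8
```

Call:
step_arm([
  [0, 0, 0, 0, 0, 0],
  [0, 0, 0, 0, 0, 0],
  [0, 0, 0, 0, 0, 0],
])

```text
time: 9.43
tool_pos: [502.9, 216.4, 226.7]
tcp_rot: [-3.142, -0.0, 2.931]
contact_force: [-0.5, 0.4, -6.0]
grip_width: 13.7
```

```bash
python3 - <<'E'
from h import *
o=bot.get_obs(); print({k:np.round(o[k],3) for k in ("tool_pos","tcp_rot","contact_force","moment","grip_width")})
s=bot.capture("scene");t=bot.capture("top")
a=cv2.resize(s["color"][110:260,200:380],(480,400),interpolation=cv2.INTER_CUBIC)
b=cv2.resize(t["color"][180:300,190:286],(320,400),interpolation=cv2.INTER_CUBIC)
cv2.imwrite("pics/f1.png",np.hstack([a,b])[:,:,::-1])
z=o["tool_pos"][2]-136.5+44
for c,a in reds(s,(220,110,380,260)): print("s",c,a,ray(s,c,z),ray(s,c,37))
for c,a in reds(t,(190,150,300,300)): print("t",c,a,ray(t,c,z),ray(t,c,37))
E
```

```text
{'tool_pos': array([502.886, 216.403, 226.698]), 'tcp_rot': array([-3.142, -0.   ,  2.931]), 'contact_force': array([-0.539,  0.437, -5.966]), 'moment': array([-0.004, -0.012,  0.038]), 'grip_width': np.float64(13.719)}
s [310.23076923 155.23076923] 13 [523.0011999  262.44028909] [409.93647727 389.91298296]
s [315.55555556 176.33333333] 9 [592.66193049 204.11903768] [491.31076693 321.78492336]
s [318.16666667 222.96666667] 30 [707.00061118  86.00602793] [624.87567278 183.8110292 ]
t [259.33333333 196.5       ] 6 [609.43038229 173.56998687] [627.87803209 178.93290838]
```

View pics/f1.png

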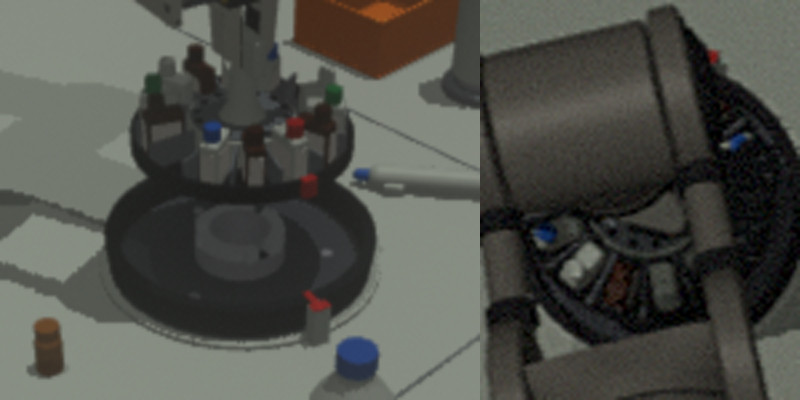

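Call:
step_arm([
  [0, 0, 2, 0, 0, 0],
  [0, 0, 6, 0, 0, 0],
  [0, 0, 11, 0, 0, 0],
  [0, 0, 17, 0, 0, 0],
  [0, 0, 23, 0, 0, 0],
])

```text
time: 9.95
tool_pos: [502.7, 216.5, 202.9]
tcp_rot: [-3.141, -0.0, 2.932]
contact_force: [-1.2, -0.1, -4.5]
grip_width: 13.8
```

Call:
step_arm([
  [0, 0, 6, 0, 0, 0],
  [0, 0, 12, 0, 0, 0],
  [0, 0, 17, 0, 0, 0],
  [0, 0, 21, 0, 0, 0],
  [0, 0, 23, 0, 0, 0],
])

```text
time: 10.37
tool_pos: [502.6, 216.5, 179.9]
tcp_rot: [-3.141, -0.001, 2.932]
contact_force: [0.3, -0.2, -5.8]
grip_width: 13.9
```

Call:
step_arm([
  [0, 0, 1, 0, 0, 0],
  [0, 0, 2, 0, 0, 0],
  [0, 0, 3, 0, 0, 0],
  [0, 0, 4, 0, 0, 0],
  [0, 0, 5, 0, 0, 0],
])

```text
time: 10.78
tool_pos: [502.9, 216.6, 175.9]
tcp_rot: [3.141, 0.0, 2.932]
contact_force: [-0.2, 0.5, -6.3]
grip_width: 14.1
```

Call:
step_arm([
  [0, 0, 1, 0, 0, 0],
  [0, 0, 2, 0, 0, 0],
  [0, 0, 3, 0, 0, 0],
  [0, 0, 4, 0, 0, 0],
  [0, 0, 5, 0, 0, 0],
])

```text
time: 11.2
tool_pos: [502.8, 216.6, 170.6]
tcp_rot: [3.141, 0.0, 2.932]
contact_force: [-0.3, -0.9, -6.3]
grip_width: 13.8
```

```bash
python3 - <<'E'
from h import *
o=bot.get_obs(); print({k:np.round(o[k],3) for k in ("tool_pos","tcp_rot","contact_force","moment","grip_width")})
s=bot.capture("scene")
z=o["tool_pos"][2]-136.5+44
for c,a in reds(s,(220,110,380,260)): print("s",c,a,ray(s,c,z),ray(s,c,37))
E
```

```text
{'tool_pos': array([502.822, 216.559, 170.64 ]), 'tcp_rot': array([3.141, 0.   , 2.932]), 'contact_force': array([-0.264, -0.937, -6.316]), 'moment': array([-0.09 , -0.01 ,  0.018]), 'grip_width': np.float64(13.826)}
s [309.14285714 177.92857143] 14 [528.5291271  255.97746252] [485.26323271 304.74182835]
s [314.27272727 198.        ] 11 [592.798159   203.54065537] [553.70197945 248.90297006]
s [318.16666667 222.96666667] 30 [659.6355075  142.41452109] [624.87567278 183.8110292 ]
```

Call:
step_arm([
  [0, 0, 1, 0, 0, 0],
  [0, 0, 2, 0, 0, 0],
  [0, 0, 3, 0, 0, 0],
  [0, 0, 4, 0, 0, 0],
  [0, 0, 5, 0, 0, 0],
])

```text
time: 11.67
tool_pos: [502.8, 216.5, 165.6]
tcp_rot: [3.142, -0.0, 2.932]
contact_force: [-0.5, -0.3, -6.0]
grip_width: 13.7
```

Call:
step_arm([
  [0, 0, 1, 0, 0, 0],
  [0, 0, 2, 0, 0, 0],
  [0, 0, 3, 0, 0, 0],
  [0, 0, 4, 0, 0, 0],
  [0, 0, 5, 0, 0, 0],
])

```text
time: 12.08
tool_pos: [502.8, 216.5, 160.6]
tcp_rot: [3.141, 0.0, 2.932]
contact_force: [0.6, 0.4, -5.6]
grip_width: 13.6
```

```bash
python3 - <<'E'
from h import *
o=bot.get_obs(); print({k:np.round(o[k],3) for k in ("tool_pos","tcp_rot","contact_force","moment","grip_width")})
E
```

```text
{'tool_pos': array([502.833, 216.544, 160.644]), 'tcp_rot': array([3.141, 0.   , 2.932]), 'contact_force': array([ 0.563,  0.399, -5.56 ]), 'moment': array([ 0.056,  0.027, -0.011]), 'grip_width': np.float64(13.622)}
```

Call:
step_arm([
  [0, 0, 0.8, 0, 0, 0],
  [0, 0, 1.6, 0, 0, 0],
  [0, 0, 2.4, 0, 0, 0],
  [0, 0, 3.2, 0, 0, 0],
  [0, 0, 4, 0, 0, 0],
])

```text
time: 12.5
tool_pos: [502.8, 216.5, 156.7]
tcp_rot: [3.142, 0.0, 2.932]
contact_force: [-0.1, -0.7, -5.1]
grip_width: 13.5
```

Call:
step_arm([
  [0, 0, 0.5, 0, 0, 0],
  [0, 0, 1, 0, 0, 0],
  [0, 0, 1.5, 0, 0, 0],
  [0, 0, 2, 0, 0, 0],
  [0, 0, 2.5, 0, 0, 0],
])

```text
time: 12.92
tool_pos: [502.8, 216.5, 154.2]
tcp_rot: [3.141, 0.0, 2.932]
contact_force: [0.3, 0.3, -6.4]
grip_width: 14.1
```

```bash
python3 - <<'E'
from h import *
o=bot.get_obs(); print({k:np.round(o[k],3) for k in ("tool_pos","tcp_rot","contact_force","moment","grip_width")})
E
```

```text
{'tool_pos': array([502.84 , 216.548, 154.228]), 'tcp_rot': array([3.141, 0.   , 2.932]), 'contact_force': array([ 0.316,  0.284, -6.391]), 'moment': array([ 0.025, -0.009, -0.002]), 'grip_width': np.float64(14.066)}
```

Call:
step_arm([
  [0, 0, 0.3, 0, 0, 0],
  [0, 0, 0.6, 0, 0, 0],
  [0, 0, 0.9, 0, 0, 0],
  [0, 0, 1.2, 0, 0, 0],
  [0, 0, 1.2, 0, 0, 0],
])

```text
time: 13.33
tool_pos: [502.8, 216.5, 153.0]
tcp_rot: [3.142, -0.0, 2.932]
contact_force: [-0.2, -0.3, -5.7]
grip_width: 13.8
```

Call:
step_arm([
  [0, 0, 0.2, 0, 0, 0],
  [0, 0, 0.4, 0, 0, 0],
  [0, 0, 0.5, 0, 0, 0],
  [0, 0, 0.5, 0, 0, 0],
  [0, 0, 0.5, 0, 0, 0],
])

```text
time: 13.75
tool_pos: [502.8, 216.6, 152.5]
tcp_rot: [3.141, 0.0, 2.932]
contact_force: [-0.1, 0.6, -5.1]
grip_width: 13.9
```

```bash
python3 - <<'E'
from h import *
o=bot.get_obs(); print({k:np.round(o[k],3) for k in ("tool_pos","tcp_rot","contact_force","moment","grip_width")})
E
```

```text
{'tool_pos': array([502.833, 216.555, 152.523]), 'tcp_rot': array([3.141, 0.   , 2.932]), 'contact_force': array([-0.054,  0.593, -5.105]), 'moment': array([-0.004, -0.017,  0.003]), 'grip_width': np.float64(13.947)}
```

Call:
step_arm([
  [0, 0, 0.2, 0, 0, 0],
  [0, 0, 0.4, 0, 0, 0],
  [0, 0, 0.6, 0, 0, 0],
  [0, 0, 0.6, 0, 0, 0],
  [0, 0, 0.6, 0, 0, 0],
])

```text
time: 14.17
tool_pos: [502.8, 216.5, 151.9]
tcp_rot: [3.142, -0.0, 2.932]
contact_force: [0.5, 0.1, -5.0]
grip_width: 13.6
```

Call:
step_arm([
  [0, 0, 0.2, 0, 0, 0],
  [0, 0, 0.4, 0, 0, 0],
  [0, 0, 0.6, 0, 0, 0],
  [0, 0, 0.6, 0, 0, 0],
  [0, 0, 0.6, 0, 0, 0],
])

```text
time: 14.58
tool_pos: [502.8, 216.6, 151.3]
tcp_rot: [3.141, -0.0, 2.932]
contact_force: [-0.0, 0.6, -5.3]
grip_width: 13.8
```

```bash
python3 - <<'E'
from h import *
o=bot.get_obs(); print({k:np.round(o[k],3) for k in ("tool_pos","tcp_rot","contact_force","moment","grip_width")})
E
```

```text
{'tool_pos': array([502.801, 216.575, 151.312]), 'tcp_rot': array([ 3.141, -0.   ,  2.932]), 'contact_force': array([-0.025,  0.597, -5.325]), 'moment': array([ 0.094,  0.039, -0.026]), 'grip_width': np.float64(13.76)}
```

Call:
step_arm([
  [0, 0, 0.3, 0, 0, 0],
  [0, 0, 0.6, 0, 0, 0],
  [0, 0, 0.8, 0, 0, 0],
  [0, 0, 0.8, 0, 0, 0],
  [0, 0, 0.8, 0, 0, 0],
])

```text
time: 15.0
tool_pos: [502.7, 216.7, 150.6]
tcp_rot: [3.141, -0.0, 2.932]
contact_force: [-1.2, 1.5, -3.6]
grip_width: 14.1
```

Call:
step_arm([
  [0, 0, 0.2, 0, 0, 0],
  [0, 0, 0.4, 0, 0, 0],
  [0, 0, 0.6, 0, 0, 0],
  [0, 0, 0.6, 0, 0, 0],
  [0, 0, 0.6, 0, 0, 0],
])

```text
time: 15.42
tool_pos: [502.7, 216.7, 150.1]
tcp_rot: [3.141, -0.0, 2.932]
contact_force: [-2.5, 1.7, -1.2]
grip_width: 13.7
```

```bash
python3 - <<'E'
from h import *
o=bot.get_obs(); print({k:np.round(o[k],3) for k in ("tool_pos","tcp_rot","contact_force","moment","grip_width")})
E
```

```text
{'tool_pos': array([502.736, 216.729, 150.072]), 'tcp_rot': array([ 3.141, -0.   ,  2.932]), 'contact_force': array([-2.488,  1.697, -1.245]), 'moment': array([ 0.635,  0.632, -0.01 ]), 'grip_width': np.float64(13.746)}
```

Call:
step_arm([
  [0.4, 0.2, 0, 0, 0, 0],
  [0.8, 0.4, 0, 0, 0, 0],
  [0.8, 0.4, 0, 0, 0, 0],
  [0.8, 0.4, 0, 0, 0, 0],
])

```text
time: 15.75
tool_pos: [502.3, 216.9, 149.7]
tcp_rot: [-3.141, 0.0, 2.932]
contact_force: [1.0, 0.4, -4.9]
grip_width: 13.6
```

```bash
python3 - <<'E'
from h import *
o=bot.get_obs(); print({k:np.round(o[k],3) for k in ("tool_pos","tcp_rot","contact_force","moment","grip_width")})
E
```

```text
{'tool_pos': array([502.284, 216.925, 149.739]), 'tcp_rot': array([-3.141,  0.   ,  2.932]), 'contact_force': array([ 0.981,  0.385, -4.895]), 'moment': array([0.251, 0.063, 0.041]), 'grip_width': np.float64(13.629)}
```

Lateral force relieved; continue down slowly.

Call:
step_arm([
  [0, 0, 0.2, 0, 0, 0],
  [0, 0, 0.4, 0, 0, 0],
  [0, 0, 0.6, 0, 0, 0],
  [0, 0, 0.6, 0, 0, 0],
  [0, 0, 0.6, 0, 0, 0],
])

```text
time: 16.17
tool_pos: [502.2, 217.1, 149.2]
tcp_rot: [-3.142, 0.0, 2.932]
contact_force: [0.6, 0.5, -4.4]
grip_width: 13.6
```

Call:
step_arm([
  [0, 0, 0.2, 0, 0, 0],
  [0, 0, 0.4, 0, 0, 0],
  [0, 0, 0.4, 0, 0, 0],
  [0, 0, 0.4, 0, 0, 0],
])

```text
time: 16.5
tool_pos: [502.1, 217.1, 148.9]
tcp_rot: [3.141, 0.0, 2.932]
contact_force: [-0.0, 1.7, -3.9]
grip_width: 13.4
```

```bash
python3 - <<'E'
from h import *
o=bot.get_obs(); print({k:np.round(o[k],3) for k in ("tool_pos","tcp_rot","contact_force","moment","grip_width")})
E
```

```text
{'tool_pos': array([502.124, 217.115, 148.92 ]), 'tcp_rot': array([3.141, 0.   , 2.932]), 'contact_force': array([-0.006,  1.655, -3.917]), 'moment': array([0.324, 0.063, 0.021]), 'grip_width': np.float64(13.445)}
```

Call:
step_arm([
  [0.1, 0.4, 0.1, 0, 0, 0],
  [0.1, 0.4, 0.3, 0, 0, 0],
  [0.1, 0.4, 0.5, 0, 0, 0],
  [0.1, 0.4, 0.5, 0, 0, 0],
])

```text
time: 16.83
tool_pos: [502.2, 217.4, 148.7]
tcp_rot: [-3.142, 0.0, 2.932]
contact_force: [-1.1, -1.2, -1.3]
grip_width: 14.3
```

Call:
step_arm([
  [0, 0, 0.2, 0, 0, 0],
  [0, 0, 0.3, 0, 0, 0],
  [0, 0, 0.3, 0, 0, 0],
  [0, 0, 0.3, 0, 0, 0],
])

```text
time: 17.17
tool_pos: [502.2, 217.4, 148.7]
tcp_rot: [3.141, 0.001, 2.932]
contact_force: [-3.4, -1.0, 4.3]
grip_width: 14.0
```

```bash
python3 - <<'E'
from h import *
o=bot.get_obs(); print({k:np.round(o[k],3) for k in ("tool_pos","tcp_rot","contact_force","moment","grip_width")})
E
```

```text
{'tool_pos': array([502.225, 217.437, 148.657]), 'tcp_rot': array([3.141e+00, 1.000e-03, 2.932e+00]), 'contact_force': array([-3.446, -1.042,  4.32 ]), 'moment': array([-0.316,  0.551,  0.011]), 'grip_width': np.float64(13.998)}
```

Call:
step_arm([
  [0.2, 0, -0.1, 0, 0, 0],
  [0.3, 0, -0.3, 0, 0, 0],
  [0.3, 0, -0.3, 0, 0, 0],
])

```text
time: 17.42
tool_pos: [502.1, 217.5, 148.7]
tcp_rot: [3.141, 0.001, 2.932]
contact_force: [-1.2, -1.5, 4.7]
grip_width: 13.8
```

Call:
step_arm([
  [0, 0, 0, 0, 0, -0.015],
  [0, 0, 0, 0, 0, -0.04],
  [0, 0, 0, 0, 0, -0.065],
  [0, 0, 0, 0, 0, -0.09],
  [0, 0, 0, 0, 0, -0.11],
])

```text
time: 17.83
tool_pos: [502.1, 217.5, 148.6]
tcp_rot: [3.141, 0.001, 3.044]
contact_force: [-0.5, -2.3, 4.5]
grip_width: 13.4
```

```bash
python3 - <<'E'
from h import *
o=bot.get_obs(); print({k:np.round(o[k],3) for k in ("tool_pos","tcp_rot","contact_force","moment","grip_width")})
E
```

```text
{'tool_pos': array([502.094, 217.474, 148.634]), 'tcp_rot': array([3.141e+00, 1.000e-03, 3.044e+00]), 'contact_force': array([-0.492, -2.294,  4.46 ]), 'moment': array([-0.585,  0.175, -0.368]), 'grip_width': np.float64(13.407)}
```

Call:
step_arm([
  [0, -0.2, -0.2, 0, 0, -0.025],
  [0, -0.2, -0.2, 0, 0, -0.05],
  [0, -0.2, -0.2, 0, 0, -0.075],
  [0, -0.2, -0.2, 0, 0, -0.1],
  [0, -0.2, -0.2, 0, 0, -0.125],
])

```text
time: 18.25
tool_pos: [502.0, 217.4, 148.6]
tcp_rot: [3.142, 0.001, -3.114]
contact_force: [0.4, -1.9, 3.1]
grip_width: 14.0
```

Call:
step_arm([
  [0, 0, 0, 0, 0, -0.025],
  [0, 0, 0, 0, 0, -0.05],
  [0, 0, 0, 0, 0, -0.075],
  [0, 0, 0, 0, 0, -0.1],
  [0, 0, 0, 0, 0, -0.125],
])

```text
time: 18.67
tool_pos: [502.0, 217.3, 148.6]
tcp_rot: [-3.142, 0.0, -2.989]
contact_force: [0.9, -3.0, 3.6]
grip_width: 13.9
```

Call:
step_arm([
  [0, 0, 0, 0, 0, -0.025],
  [0, 0, 0, 0, 0, -0.05],
  [0, 0, 0, 0, 0, -0.075],
  [0, 0, 0, 0, 0, -0.1],
  [0, 0, 0, 0, 0, -0.125],
])

```text
time: 19.08
tool_pos: [502.0, 217.2, 148.6]
tcp_rot: [-3.141, 0.0, -2.864]
contact_force: [1.2, -3.3, 2.2]
grip_width: 13.8
```

```bash
python3 - <<'E'
from h import *
o=bot.get_obs(); print({k:np.round(o[k],3) for k in ("tool_pos","tcp_rot","contact_force","moment","grip_width","joint_positions")})
E
```

```text
{'tool_pos': array([501.964, 217.242, 148.643]), 'tcp_rot': array([-3.141,  0.   , -2.864]), 'contact_force': array([ 1.181, -3.315,  2.216]), 'moment': array([-0.617, -0.219, -0.281]), 'grip_width': np.float64(13.766), 'joint_positions': array([ 0.268,  0.484,  1.608, -0.   ,  1.049, -1.58 ])}
```

Call:
step_arm([
  [0.1, -0.2, 0, 0, 0, -0.02],
  [0.1, -0.4, 0, 0, 0, -0.04],
  [0.1, -0.4, 0, 0, 0, -0.06],
  [0.1, -0.4, 0, 0, 0, -0.08],
  [0.1, -0.4, 0, 0, 0, -0.08],
])

```text
time: 19.5
tool_pos: [501.9, 217.1, 148.6]
tcp_rot: [3.142, 0.0, -2.785]
contact_force: [2.0, -1.2, 2.4]
grip_width: 13.8
```

```bash
python3 - <<'E'
from h import *
o=bot.get_obs(); print({k:np.round(o[k],3) for k in ("tool_pos","tcp_rot","contact_force","moment","grip_width")})
s=bot.capture("scene")
a=cv2.resize(s["color"][130:265,210:390],(800,600),interpolation=cv2.INTER_CUBIC)
cv2.imwrite("pics/g1.png",a[:,:,::-1])
for c,a in reds(s,(220,110,390,265)): print("s",c,a,ray(s,c,56))
E
```

```text
{'tool_pos': array([501.927, 217.078, 148.645]), 'tcp_rot': array([ 3.142,  0.   , -2.785]), 'contact_force': array([ 1.983, -1.242,  2.365]), 'moment': array([-0.357, -0.4  , -0.182]), 'grip_width': np.float64(13.783)}
s [320.78571429 178.14285714] 14 [525.45154557 301.83017738]
s [328.75 195.75] 8 [588.70239379 258.65912851]
s [318.16666667 222.96666667] 30 [640.92921556 164.69239359]
```

View pics/g1.png

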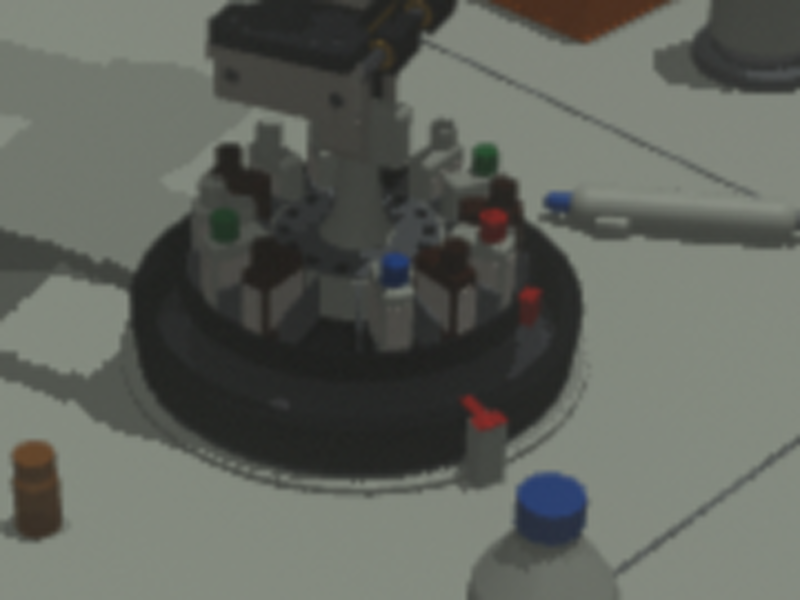

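Call:
step_arm([
  [0, 0, 0, 0, 0, 0.015],
  [0, 0, 0, 0, 0, 0.04],
  [0, 0, 0, 0, 0, 0.07],
  [0, 0, 0, 0, 0, 0.1],
  [0, 0, 0, 0, 0, 0.13],
])

```text
time: 19.97
tool_pos: [501.9, 217.1, 148.6]
tcp_rot: [-3.142, 0.0, -2.918]
contact_force: [2.8, -0.3, 1.9]
grip_width: 13.8
```

Call:
step_arm([
  [0, 0, 0, 0, 0, 0.03],
  [0, 0, 0, 0, 0, 0.06],
  [0, 0, 0, 0, 0, 0.09],
  [0, 0, 0, 0, 0, 0.12],
  [0, 0, 0, 0, 0, 0.15],
])

```text
time: 20.38
tool_pos: [501.9, 217.2, 148.7]
tcp_rot: [3.141, 0.0, -3.068]
contact_force: [2.2, -0.9, 1.2]
grip_width: 13.9
```

Call:
step_arm([
  [0, 0, 0, 0, 0, 0.03],
  [0, 0, 0, 0, 0, 0.06],
  [0, 0, 0, 0, 0, 0.09],
  [0, 0, 0, 0, 0, 0.12],
  [0, 0, 0, 0, 0, 0.15],
])

```text
time: 20.8
tool_pos: [501.9, 217.3, 148.6]
tcp_rot: [3.141, 0.0, 3.066]
contact_force: [2.0, -0.1, 1.2]
grip_width: 13.7
```

Call:
step_arm([
  [0, 0, 0, 0, 0, 0.03],
  [0, 0, 0, 0, 0, 0.06],
  [0, 0, 0, 0, 0, 0.09],
  [0, 0, 0, 0, 0, 0.12],
  [0, 0, 0, 0, 0, 0.15],
])

```text
time: 21.22
tool_pos: [501.8, 217.4, 148.6]
tcp_rot: [3.141, 0.0, 2.916]
contact_force: [1.3, -0.0, 1.8]
grip_width: 13.7
```

```bash
python3 - <<'E'
from h import *
o=bot.get_obs(); print({k:np.round(o[k],3) for k in ("tool_pos","tcp_rot","contact_force","moment","grip_width")})
E
```

```text
{'tool_pos': array([501.849, 217.381, 148.636]), 'tcp_rot': array([3.141, 0.   , 2.916]), 'contact_force': array([ 1.348, -0.02 ,  1.817]), 'moment': array([-0.073, -0.422,  0.27 ]), 'grip_width': np.float64(13.682)}
```

Call:
step_arm([
  [0, 0, 0, 0, 0, 0.03],
  [0, 0, 0, 0, 0, 0.06],
  [0, 0, 0, 0, 0, 0.09],
  [0, 0, 0, 0, 0, 0.12],
  [0, 0, 0, 0, 0, 0.15],
])

```text
time: 21.63
tool_pos: [501.9, 217.5, 148.6]
tcp_rot: [3.141, 0.0, 2.766]
contact_force: [2.0, -0.3, 0.9]
grip_width: 14.1
```

Call:
step_arm([
  [0, 0, 0, 0, 0, 0.03],
  [0, 0, 0, 0, 0, 0.06],
  [0, 0, 0, 0, 0, 0.09],
  [0, 0, 0, 0, 0, 0.12],
  [0, 0, 0, 0, 0, 0.15],
])

```text
time: 22.05
tool_pos: [502.0, 217.5, 148.7]
tcp_rot: [3.141, 0.0, 2.616]
contact_force: [1.2, -0.2, 1.7]
grip_width: 13.7
```

Call:
step_arm([
  [0, 0, 0, 0, 0, 0.03],
  [0, 0, 0, 0, 0, 0.06],
  [0, 0, 0, 0, 0, 0.09],
  [0, 0, 0, 0, 0, 0.12],
  [0, 0, 0, 0, 0, 0.15],
])

```text
time: 22.47
tool_pos: [502.0, 217.6, 148.7]
tcp_rot: [3.14, 0.0, 2.466]
contact_force: [1.3, 1.3, 0.0]
grip_width: 13.7
```

Call:
step_arm([
  [0, 0, 0, 0, 0, 0.03],
  [0, 0, 0, 0, 0, 0.06],
  [0, 0, 0, 0, 0, 0.09],
  [0, 0, 0, 0, 0, 0.12],
  [0, 0, 0, 0, 0, 0.15],
])

```text
time: 22.88
tool_pos: [502.0, 217.6, 148.7]
tcp_rot: [3.14, -0.0, 2.316]
contact_force: [2.5, 1.0, 1.1]
grip_width: 13.8
```

Call:
step_arm([
  [0, 0, 0, 0, 0, 0.03],
  [0, 0, 0, 0, 0, 0.05],
  [0, 0, 0, 0, 0, 0.07],
  [0, 0, 0, 0, 0, 0.07],
])

```text
time: 23.22
tool_pos: [502.0, 217.5, 148.7]
tcp_rot: [3.14, -0.0, 2.246]
contact_force: [3.7, 3.2, -0.3]
grip_width: 13.9
```

```bash
python3 - <<'E'
from h import *
o=bot.get_obs(); print({k:np.round(o[k],3) for k in ("tool_pos","tcp_rot","contact_force","moment","grip_width")})
s=bot.capture("scene")
for c,a in reds(s,(220,110,390,265)): print("s",c,a,ray(s,c,56))
E
```

```text
{'tool_pos': array([502.05 , 217.521, 148.675]), 'tcp_rot': array([ 3.14 , -0.   ,  2.246]), 'contact_force': array([ 3.716,  3.162, -0.253]), 'moment': array([ 0.453, -0.724,  0.183]), 'grip_width': np.float64(13.861)}
s [286.26666667 188.6       ] 15 [499.92203672 209.31259299]
s [285.  209.5] 10 [557.12160067 148.30011428]
s [318.16666667 222.96666667] 30 [640.92921556 164.69239359]
```

Call:
step_arm([
  [0, 0, 0, 0, 0, -0.015],
  [0, 0, 0, 0, 0, -0.04],
  [0, 0, 0, 0, 0, -0.07],
  [0, 0, 0, 0, 0, -0.1],
  [0, 0, 0, 0, 0, -0.13],
])

```text
time: 23.68
tool_pos: [501.9, 217.3, 148.7]
tcp_rot: [3.141, -0.001, 2.379]
contact_force: [2.2, 3.2, 0.2]
grip_width: 13.8
```

Call:
step_arm([
  [0, 0, 0, 0, 0, -0.03],
  [0, 0, 0, 0, 0, -0.06],
  [0, 0, 0, 0, 0, -0.09],
  [0, 0, 0, 0, 0, -0.12],
  [0, 0, 0, 0, 0, -0.15],
])

```text
time: 24.1
tool_pos: [501.8, 217.2, 148.7]
tcp_rot: [3.141, -0.0, 2.529]
contact_force: [1.7, 3.2, 0.8]
grip_width: 14.0
```

Call:
step_arm([
  [0, 0, 0, 0, 0, -0.03],
  [0, 0, 0, 0, 0, -0.06],
  [0, 0, 0, 0, 0, -0.09],
  [0, 0, 0, 0, 0, -0.12],
  [0, 0, 0, 0, 0, -0.15],
])

```text
time: 24.52
tool_pos: [501.8, 217.2, 148.7]
tcp_rot: [3.141, -0.0, 2.679]
contact_force: [3.0, 3.5, 1.1]
grip_width: 14.0
```

Call:
step_arm([
  [0, 0, 0, 0, 0, -0.03],
  [0, 0, 0, 0, 0, -0.06],
  [0, 0, 0, 0, 0, -0.09],
  [0, 0, 0, 0, 0, -0.12],
  [0, 0, 0, 0, 0, -0.15],
])

```text
time: 24.93
tool_pos: [501.8, 217.1, 148.7]
tcp_rot: [3.141, -0.0, 2.829]
contact_force: [2.0, 2.4, 1.2]
grip_width: 13.9
```

Call:
step_arm([
  [0, 0, 0, 0, 0, -0.02],
  [0, 0, 0, 0, 0, -0.04],
  [0, 0, 0, 0, 0, -0.05],
  [0, 0, 0, 0, 0, -0.05],
  [0, 0, 0, 0, 0, -0.05],
])

```text
time: 25.35
tool_pos: [501.8, 217.1, 148.7]
tcp_rot: [3.141, 0.0, 2.877]
contact_force: [1.8, 3.8, 2.1]
grip_width: 13.7
```

```bash
python3 - <<'E'
from h import *
o=bot.get_obs(); print({k:np.round(o[k],3) for k in ("tool_pos","tcp_rot","contact_force","moment","grip_width")})
s=bot.capture("scene")
for c,a in reds(s,(220,110,390,265)): print("s",c,a,ray(s,c,56))
a=cv2.resize(s["color"][130:265,210:390],(800,600),interpolation=cv2.INTER_CUBIC)
cv2.imwrite("pics/h1.png",a[:,:,::-1])
for n,X in(("tab pred",(502.5+95*np.cos(-.267),217.4+95*np.sin(-.267),56)),("tip pred",(502.5+115*np.cos(-.267),217.4+115*np.sin(-.267),37))):
  u,v=proj(s,X); print(n,u,v,(u-210+.5)*4.444,(v-130+.5)*4.444)
E
```

```text
{'tool_pos': array([501.8  , 217.05 , 148.726]), 'tcp_rot': array([3.141, 0.   , 2.877]), 'contact_force': array([1.782, 3.779, 2.079]), 'moment': array([ 0.787, -0.469, -0.202]), 'grip_width': np.float64(13.732)}
s [307.  186.5] 14 [527.51117881 250.89128349]
s [311.625 206.75 ] 8 [590.88229747 198.34725645]
s [318.16666667 222.96666667] 30 [640.92921556 164.69239359]
tab pred 310.8616460756265 208.460417314984 450.45115516008406 350.9000945477889
tip pred 315.3051218744583 220.0787832405097 470.1979616100926 402.53211272082507
```

View pics/h1.png

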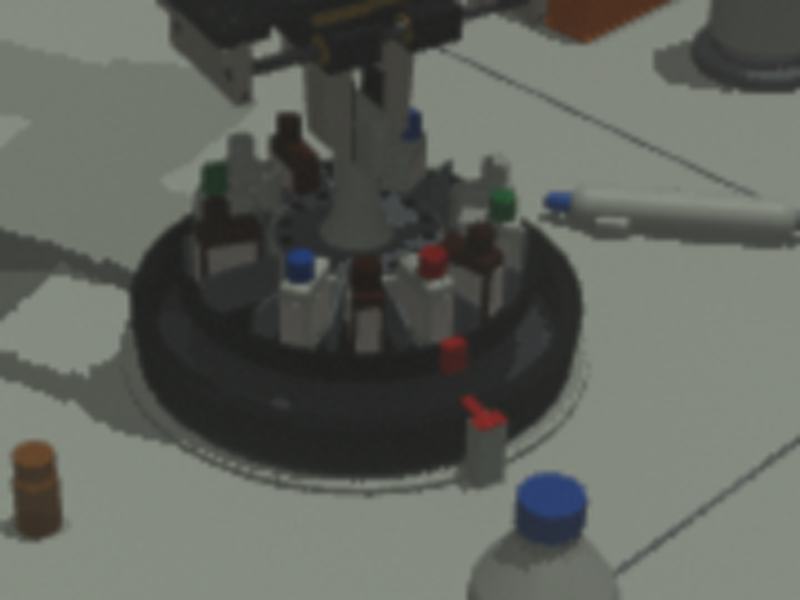

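Call:
step_arm([
  [-0.1, 0.3, 0, 0, 0, 0],
  [-0.1, 0.6, 0, 0, 0, 0],
  [-0.1, 0.6, 0, 0, 0, 0],
])

```text
time: 25.65
tool_pos: [501.9, 217.3, 148.7]
tcp_rot: [-3.141, -0.0, 2.877]
contact_force: [1.6, 0.5, 4.4]
grip_width: 14.0
```

Call:
step_arm([
  [0, 0, 0, 0, 0, 0],
  [0, 0, 0, 0, 0, 0],
  [0, 0, 0, 0, 0, 0],
  [0, 0, 0, 0, 0, 0],
  [0, 0, 0, 0, 0, 0],
], fingers=60)

```text
time: 26.07
tool_pos: [501.5, 217.3, 148.0]
tcp_rot: [-3.141, -0.001, 2.877]
contact_force: [-0.0, 1.3, 0.6]
grip_width: 42.3
```

Call:
step_arm([
  [0, 0, -2, 0, 0, 0],
  [0, 0, -8, 0, 0, 0],
  [0, 0, -18, 0, 0, 0],
  [0, 0, -30, 0, 0, 0],
  [0, 0, -45, 0, 0, 0],
])

```text
time: 26.48
tool_pos: [501.9, 217.5, 194.5]
tcp_rot: [-3.141, -0.001, 2.877]
contact_force: [-0.5, 0.6, 0.1]
grip_width: 59.9
```

Call:
step_arm([
  [0, 0, -18, 0, 0, 0],
  [0, 0, -36, 0, 0, 0],
  [0, 0, -54, 0, 0, 0],
  [0, 0, -72, 0, 0, 0],
  [0, 0, -80, 0, 0, 0],
])

```text
time: 26.9
tool_pos: [502.8, 217.8, 277.1]
tcp_rot: [3.139, 0.004, 2.877]
contact_force: [0.8, 0.3, -0.2]
grip_width: 59.8
```

Call:
step_arm([
  [0, -35, 0, 0, 0, 0],
  [0, -70, 0, 0, 0, 0],
  [0, -105, 0, 0, 0, 0],
  [0, -140, 0, 0, 0, 0],
  [0, -175, 0, 0, 0, 0],
])

```text
time: 27.32
tool_pos: [455.4, 47.4, 273.9]
tcp_rot: [3.141, 0.0, 2.877]
contact_force: [0.0, 0.7, -0.5]
grip_width: 60.4
```

Call:
step_arm([
  [0, -35, 0, 0, 0, 0],
  [0, -70, 0, 0, 0, 0],
  [0, -105, 0, 0, 0, 0],
  [0, -130, 0, 0, 0, 0],
])

```text
time: 27.65
tool_pos: [421.2, -79.0, 274.0]
tcp_rot: [-3.141, 0.001, 2.876]
contact_force: [0.7, 0.0, 0.2]
grip_width: 59.9
```

```bash
python3 - <<'E'
from h import *
s=bot.capture("scene");t=bot.capture("top"); P=np.array([502.5,217.4])
ang=lambda q:(np.degrees(np.arctan2(*(q-P)[::-1])).round(2),np.hypot(*(q-P)).round(1))
for c,a in reds(s,(220,110,390,265)): print("s",c,a,ang(ray(s,c,56)),ang(ray(s,c,37)))
for c,a in reds(t,(190,150,300,300)): print("t",c,a,ang(ray(t,c,56)),ang(ray(t,c,37)))
b=cv2.resize(t["color"][190:295,192:297],(400,400),interpolation=cv2.INTER_CUBIC)
d=cv2.resize(t["color"][185:220,240:275],(400,400),interpolation=cv2.INTER_CUBIC)
cv2.imwrite("pics/i1.png",np.hstack([b,d])[:,:,::-1])
for n,r,z in(("tab",95,56),("tip",115,37),("post",130,37)):
  for A in(-13,-15,-17):
    u,v=proj(t,(P[0]+r*np.cos(np.radians(A)),P[1]+r*np.sin(np.radians(A)),z)); print(n,A,400+(u-240+.5)*11.43,(v-185+.5)*11.43)
E
```

```text
s [307.5   186.125] 16 (np.float64(55.16), np.float64(43.3)) (np.float64(84.63), np.float64(57.4))
s [311.44444444 206.66666667] 9 (np.float64(-12.27), np.float64(89.9)) (np.float64(0.8), np.float64(70.4))
s [318.17241379 222.86206897] 29 (np.float64(-20.78), np.float64(147.8)) (np.float64(-15.25), np.float64(126.6))
t [257.20689655 198.06896552] 29 (np.float64(-16.17), np.float64(122.2)) (np.float64(-15.22), np.float64(125.3))
t [253.69230769 206.        ] 13 (np.float64(-14.96), np.float64(98.9)) (np.float64(-13.81), np.float64(101.8))
t [250.         211.14285714] 21 (np.float64(-11.33), np.float64(83.1)) (np.float64(-10.03), np.float64(85.8))
tab -13 543.7522837073803 258.00985681830394
tab -15 557.433684183096 261.83502593388823
tab -17 570.9692044213873 266.1307918575665
tip -13 571.2289251407876 190.81936542567323
tip -15 587.5196971598845 195.36517682544283
tip -17 603.6379913739793 200.47025786177664
post -13 588.0092631129285 130.61376792648434
post -15 606.3926793346025 135.73480321090992
post -17 624.5824591253764 141.48586965993417
```

View pics/i1.png

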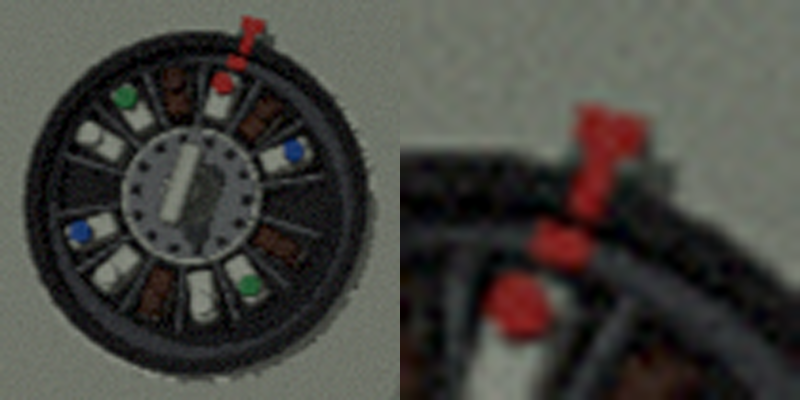

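```bash
python3 -c "
from plant import bot
print(bot.close_job())"
```

```text
the job is handed in; nothing more can be done
None
```

The carousel is on the drive hub with its red tab at the pointer. I let go of it, moved the arm clear, and handed the job in at about 28 s of the 64 s allowed.

- **Seating:** I set its angle from the hub slots seen in the picture, so the lugs dropped in on the way down. No separate to-and-fro turning was needed. It stopped at an estimated 12.1 mm foot height, against 12 mm for home. Descent near the hub stayed at about 12 mm/s or less, and the wrist readings I saw stayed under about 6 N.
- **Rocking:** I turned it about 36° left of the pointer, then about 36° right. The turning moment was about 0.2–0.37 N m, close to the hub's 0.3 N m drag, so the lugs were driving the hub.
- **Final check:** the top camera puts the tab at −15.0° and the pointer at −15.2°. The tray looks level and centred, and all the bottles are standing. I touched nothing else on the deck.
- **Disagreement:** the side camera read the tab about 3° further left (anticlockwise), from only 9 dim pixels. It differed from the arm's angle by a few degrees in earlier poses too. I trusted the top view and the arm's own angle.

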